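# Put the two cocktail shakers back together after washing up

### The job

The washed parts of two cocktail shakers, a large one and a small one, stand mixed up on the table. Put each shaker together where its own tin stands: first its strainer top, plugged fully home in the mouth of the tin, then its cap over the neck of that strainer top, right down. Set the parts on gently rather than dropping them, do not knock the tins over, and leave the bottle, wine glass, jigger and lemon alone.

Things in the scene. Friction and masses are not known exactly. Their poses are not given: they have to be found in the camera images.
- tin_large_mouth (a point): tin of the LARGE cocktail shaker: plain steel beaker standing upright, open at the top, 128 mm high, 86 mm across the rim, 62 mm across the base, wall 3 mm (mouth 78 mm inside), about 250 g, loose. The point is the centre of the mouth, level with the rim, 128 mm above its base; z up.
- top_large_neck (a point): LARGE strainer top: steel dome with pierced neck, standing, 72 mm high, 120 g. From below: plug 74 mm wide, 16 high, tapering to 64 at the foot, goes into the tin; 86 mm rim, 4 thick, rests on the tin's rim; dome 28 high up to a flat ledge 57 wide; neck 44 wide, 24 high, top 6 mm bevelled: grasp it there. Point: on the axis, mid-neck, 60 mm above the foot; seated, 44 mm above the tin's rim. z up.
- cap_large_center (a point): cap of the LARGE shaker: steel cup standing mouth down, 54 mm across outside, 38 mm high, wall 2.5 mm, top 3 mm, about 50 g. It slips loosely over the neck of the large strainer top until its lower edge rests on the ledge. The point is its centre, 19 mm above its lower edge; z up. Seated, it lies 7 mm above the strainer top's point.
- tin_small_mouth (a point): tin of the SMALL cocktail shaker: the same shape, standing upright, 98 mm high, 66 mm across the rim, 52 mm across the base, wall 3 mm (mouth 58 mm inside), about 150 g, loose. The point is the centre of the mouth, level with the rim, 98 mm above its base; z up.
- top_small_neck (a point): SMALL strainer top: same shape, standing, 60 mm high, 70 g. From below: plug 54 mm wide, 14 high, tapering to 44 at the foot; 66 mm rim, 4 thick; dome 21 high up to a flat ledge 45 wide; neck 32 wide, 21 high, top 6 mm bevelled: grasp it there. Point: on the axis, mid-neck, 49.5 mm above the foot; seated, 35.5 mm above the small tin's rim. z up.
- cap_small_center (a point): cap of the SMALL shaker: steel cup standing mouth down, 42 mm across outside, 31 mm high, wall 2.5 mm, top 3 mm, about 30 g. It slips loosely over the neck of the small strainer top until its lower edge rests on the ledge. The point is its centre, 15.5 mm above its lower edge; z up. Seated, it lies 5 mm above the strainer top's point.
- flask_center (a point): bystander: a small flat spirit bottle of clear glass with a red screw cap, 34 x 58 mm and 120 mm high, standing at one side. The point is its centre, 60 mm up.
- goblet_center (a point): bystander: a clear stemmed wine glass, 74 mm across and 165 mm high, standing at one side. The point is on its axis, 83 mm up.
- jigger_center (a point): bystander: a steel double-cone bar measure, waisted in the middle, 43 mm across and 76 mm high, standing at the far side. The point is its centre, 38 mm up.
- lemon_center (a point): bystander: half a lemon lying cut face down among the shaker parts, 64 mm across and 41 mm high. The point is on its axis, 20 mm up.

How it is judged (in metres and radians):
At the end, for the whole second after the job is handed in: Both tins upright, within 50 mm of where they stood; in each its own strainer top and on that its own cap, each centred within 6 mm, level within 0.1 rad and fully down within 3 mm; everything released and at rest (angle between each of tin_large_mouth, top_large_neck, cap_large_center, tin_small_mouth, top_small_neck, cap_small_center's own z axis and vertical below 0.1 rad and height (world z) of tin_large_mouth between 0.122 and 0.134 m and distance of each of tin_large_mouth, tin_small_mouth from where it was at the start of the episode below 0.05 m and horizontal distance between top_large_neck and tin_large_mouth below 0.006 m and z of top_large_neck in the frame of tin_large_mouth between 0.04 and 0.047 m and horizontal distance between cap_large_center and top_large_neck below 0.006 m and z of cap_large_center in the frame of top_large_neck between 0.003 and 0.01 m and linear speed of each of tin_large, top_large, cap_large, tin_small, top_small, cap_small below 0.02 m/s and height (world z) of tin_small_mouth between 0.092 and 0.104 m and horizontal distance between top_small_neck and tin_small_mouth below 0.006 m and z of top_small_neck in the frame of tin_small_mouth between 0.0315 and 0.0385 m and horizontal distance between cap_small_center and top_small_neck below 0.006 m and z of cap_small_center in the frame of top_small_neck between 0.001 and 0.008 m); the robot touches nothing.
It fails at once if a tin is knocked over (angle between any of tin_large_mouth, tin_small_mouth's own z axis and vertical above 0.4 rad).
It fails at once if a cap is put on its strainer top before that top sits in its tin ((distance between cap_large_center and top_large_neck below 0.011 m and distance between top_large_neck and tin_large_mouth above 0.065 m) or (distance between cap_small_center and top_small_neck below 0.011 m and distance between top_small_neck and tin_small_mouth above 0.065 m)).
It fails at once if a strainer top or cap is dropped into place from more than about 25 mm (it arrives faster than 0.7 m/s) ((horizontal distance between top_large_neck and tin_large_mouth below 0.015 m and z of top_large_neck in the frame of tin_large_mouth below 0.084 m and linear speed of top_large above 0.7 m/s) or (horizontal distance between cap_large_center and top_large_neck below 0.015 m and z of cap_large_center in the frame of top_large_neck below 0.047 m and linear speed of cap_large above 0.7 m/s) or (horizontal distance between top_small_neck and tin_small_mouth below 0.015 m and z of top_small_neck in the frame of tin_small_mouth below 0.0755 m and linear speed of top_small above 0.7 m/s) or (horizontal distance between cap_small_center and top_small_neck below 0.015 m and z of cap_small_center in the frame of top_small_neck below 0.045 m and linear speed of cap_small above 0.7 m/s)).
It fails at once if the bottle, wine glass, jigger or lemon is moved by 25 mm or tipped (distance of any of flask_center, goblet_center, jigger_center, lemon_center from where it was at the start of the episode above 0.025 m or angle between any of flask_center, goblet_center, jigger_center, lemon_center's own z axis and vertical above 0.5 rad).
It also fails if it takes over 128 s, if anything falls off the work surface, if the arm or the gripper's body presses on something with over 40 N, if the wrist force passes 120 N, or if a joint passes its speed limit or range.

### The arm

A 6-joint arm with a two-finger parallel gripper is mounted at the origin on the work surface. World frame = base frame: x ahead of the robot, y to its left, z up, the work surface at z = 0. Lengths are in m, angles in degrees, forces in N, time in s.
With the tool pointing down it reaches from about 0.35 to 0.875 m from the base axis. Payload 4.2 kg.
Tool frame: the origin (TCP) lies on the front face of the gripper's body, between the roots of the fingers; the fingertips stand 70 mm ahead of it and the grasp point (between the pads) lies 51 mm ahead of it; z points along the fingers, y is the line along which they close (so a half turn about z gives the same grasp; the last joint's range is limited). The gripper opens to 87 mm and grips with 3 to 60 N. Pads are 19 mm wide; open, the fingers measure 117 mm over their backs; the gripper's body (75 mm by 190 mm) begins 51 mm behind the grasp point.
Start: joints at [91.593, 22.042, 0.453, 0, -68.411, -14.817], TCP at [0.143, 0.608, 0.292] pointing down, gripper open.
Joint ranges: [-179.83, 179.83], [-69.29, 118.12], [-61.27, 80.66], [-181.25, 117.63], [-171.15, -9.14], [-177.46, 177.46]. Speed limits (degrees/s): [159.86, 159.86, 180, 180, 180, 180].

### API

Orientations are given as a 3x3 rotation matrix whose columns are the frame's x, y, z axes.
In Python, from station import r gives the robot as it stands.
- The arm moves only by the shell command python3 -m pendant 'ROWS' [OPENING]. ROWS is JSON, a list of rows, each a list of 2 entries, a list of its own where there are three numbers: the shift along the tool's x, y, z in mm, then the turn, a rotation vector about the tool's x, y, z in rad. A call has 1 to 10 rows; each row is the pose to reach, as a shift and turn from the pose commanded when the call began, along the tool's axes at that moment; what a row does not reach only later rows make up. A row lasts 1/10 s, in which the tool goes at most 50 mm and 8.59 degrees, less where a joint would pass 70% of its speed; a pose out of reach is approached as far as the arm can. A call with a gripper value outside its range is refused whole. OPENING is the opening, from 0 (shut) to 1 (fully open), set as the call begins (- or left out, the last holds). The fingers move at their own pace and stop on an object; the grip force is fixed at half the most. Time passes only in rows, so rows that repeat a pose let the fingers close. It gives the time, the measured TCP pose, the force, the opening and the grip force at its end, in the units of the state.
- r.sense(): the state, without advancing time (a new reading comes with each control period).
- r.capture(name): name is "scene" or "top" or "wrist"; returns a dict with "frame" (400x640x3 uint8, red, green, blue), "vertical_fov" (degrees; the focal length in pixels is half the picture's height over the tangent of half this angle, whatever the lens; pixels are square), "cx", "cy" (the principal point, pixels), "rvec" (rotation vector, rad) and "tvec" (3), from world to camera coordinates, as OpenCV has them. Camera axes: x right, y down, z forward; pixel columns grow to the right and rows downward; lengths in m; the calibration is good to about 2 mm. A picture is of the moment at which its call begins. There is no depth.
- r.finish_job(): hands the job in; it is judged then, once.
The state is a dict: "time_s": time; "joints": joint angles; "joint_velocities": joint speeds; "effort": joint torques, N m; "tcp_pos": TCP position; "ee_rot": TCP orientation; "wrist_force": force on the tool from outside, world axes, zero at the start; "moment": the same for the moment, N m; "gripper_width": opening from 0.0 (shut) to 1.0 (fully open); "gripper_force": force on a finger pad.
Only numpy, scipy, OpenCV 4.12 (cv2) and the standard library are available. Lean on these libraries where they do the work, as an engineer would, in place of code of your own. Each camera call takes 0.05 s, during which the arm holds its last target. There are 200 camera calls.

## Working session

There is one attempt and no reset: what is moved stays moved. The work goes in short steps, Python scripts to look and compute and a shell command to move; the robot and the scene stay as the last step left them, time stands still between calls to the robot, and variables do not carry over. Pictures are saved under pics/ and viewed, at most 14 in all, crops included, and the job is handed in when it is done.

```bash
ls; mkdir -p pics; python3 - <<'E'
from station import r
import cv2,pickle
s=r.sense();print({k:s[k] for k in s})
d={}
for n in("scene","top","wrist"):
    c=r.capture(n);d[n]=c;cv2.imwrite(f"pics/{n}0.png",c["frame"][:,:,::-1]);print(n,c["vertical_fov"],c["cx"],c["cy"],c["rvec"],c["tvec"])
pickle.dump(d,open("c0.pkl","wb"))
E
```

```text
pics
{'time_s': 0.0, 'joints': array([ 9.15936526e+01,  2.20888348e+01,  3.78937511e-01, -2.94400600e-02,
       -6.84108599e+01, -1.48164591e+01]), 'joint_velocities': array([-0.01548545,  0.00839126, -0.0514163 ,  0.01088295, -0.03389658,
        0.02465594]), 'effort': array([-1.03579252e-04, -3.90669036e+01,  1.87406230e+01,  4.22009781e+00,
        1.09243928e-02, -1.93127357e-04]), 'tcp_pos': array([0.14283346, 0.60798639, 0.29117282]), 'ee_rot': array([[ 9.73444569e-01, -2.28922467e-01, -4.18981078e-04],
       [-2.28922837e-01, -9.73442263e-01, -2.12003647e-03],
       [ 7.74700883e-05,  2.15965232e-03, -9.99997665e-01]]), 'wrist_force': array([0.1521519 , 0.05461273, 0.43493032]), 'moment': array([ 0.02915247,  0.01300939, -0.02553573]), 'gripper_force': 0.0, 'gripper_width': 0.9984239804171472}
scene 55.88171543691178 319.3614033330195 197.13626885420146 [ 0.64840765  2.6766749  -1.06024412] [ 0.56162324 -0.11294199  1.28985541]
top 45.28436147481766 322.5749707262842 198.88630697179144 [ 2.18614891 -2.19798982  0.10797119] [-0.00633736  0.61754483  1.25350666]
wrist 59.41722593806705 323.57847806523665 196.9470557788004 [-1.84751957  2.33416901  0.28396315] [ 0.62599216 -0.03012515  0.39026513]
```

View pics/top0.png

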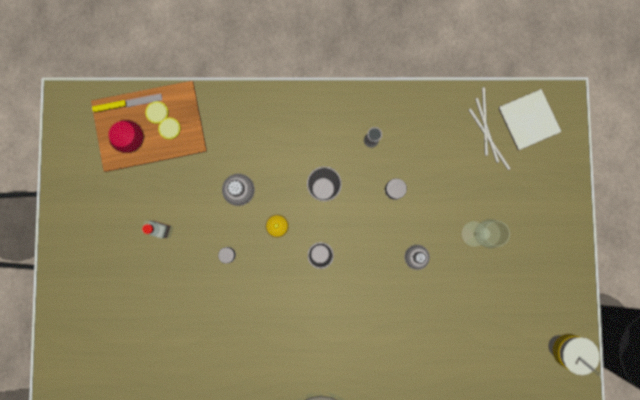

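View pics/scene0.png

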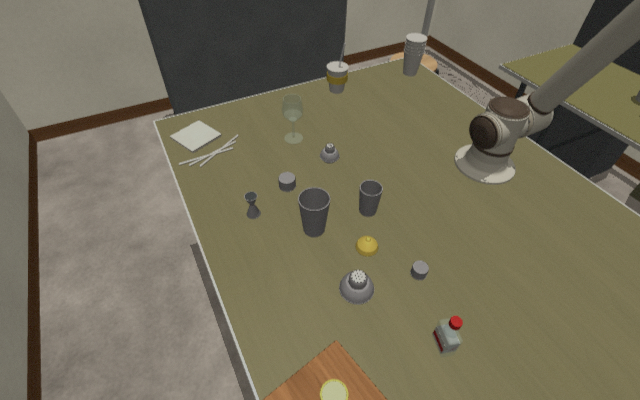

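View pics/wrist0.png

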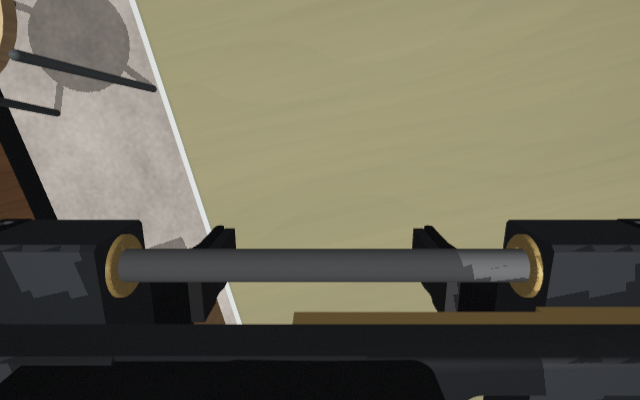

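The top view shows the large top at (238,189), small cap (227,256), lemon (277,226), large tin (324,184), small tin (320,256), large cap (397,189), small top (417,257), jigger (374,136), bottle (154,229) and glass (480,234). The scene view agrees, and the wrist view shows only bare table and fingers. I'll enlarge the parts next.

```bash
cat > h.py <<'E'
import numpy as np,cv2,pickle
def K(c):
    f=200/np.tan(np.radians(c["vertical_fov"])/2);return np.array([[f,0,c["cx"]],[0,f,c["cy"]],[0,0,1.]])
def ray(c,u,v):
    R=cv2.Rodrigues(np.array(c["rvec"]))[0];o=-R.T@np.array(c["tvec"]);return o,R.T@np.linalg.inv(K(c))@[u,v,1.]
def atz(c,u,v,z):
    o,d=ray(c,u,v);return (o+d*(z-o[2])/d[2])
def proj(c,P):
    return cv2.projectPoints(np.array(P,float).reshape(-1,1,3),np.array(c["rvec"]),np.array(c["tvec"]),K(c),None)[0].reshape(-1,2)
def circ(c,p,z,rad):
    a=np.linspace(0,2*np.pi,60);return proj(c,np.c_[p[0]+rad*np.cos(a),p[1]+rad*np.sin(a),a*0+z])
def overlay(c,items,x0,y0,w,h,s,fn):
    im=cv2.resize(c["frame"][y0:y0+h,x0:x0+w,::-1],None,fx=s,fy=s,interpolation=cv2.INTER_CUBIC)
    for p,z,rad,col in items:
        q=((circ(c,p,z,rad)-[x0,y0]+.5)*s-.5);cv2.polylines(im,[np.round(q*16).astype(int)],True,col,1,cv2.LINE_AA,4)
    cv2.imwrite(fn,im)
E
python3 - <<'E'
from h import *
d=pickle.load(open("c0.pkl","rb"));c=d["top"]
print("cam",ray(c,320,200)[0],"scene",ray(d["scene"],320,200)[0],"wrist",ray(d["wrist"],320,200))
for n,u,v,z in[("topL",236,188,.072),("capS",227,255,.031),("lem",277,226,.0),("tinL",324,184,.128),("tinS",320,255,.098),("capL",397,188,.038),("topS",420,257,.06),("jig",374,134,.076),("flask",148,229,.12),("gob",488,234,.165)]:
    print(n,atz(c,u,v,z).round(4))
im=c["frame"][120:280,205:445,::-1]
cv2.imwrite("pics/topcrop.png",cv2.resize(im,None,fx=3.33,fy=3.33,interpolation=cv2.INTER_CUBIC))
E
```

```text
cam [0.51897172 0.01763135 1.29731963] scene [0.95793421 0.59258721 0.85035639] wrist (array([0.20664882, 0.59479619, 0.38547937]), array([-0.24014111,  0.06620268, -0.96857088]))
topL [0.6427 0.2127 0.072 ]
capS [0.4709 0.2414 0.031 ]
lem [0.5466 0.1132 0.    ]
tinL [ 0.6461 -0.0112  0.128 ]
tinS [ 0.4719 -0.0008  0.098 ]
capL [ 0.6444 -0.2067  0.038 ]
topS [ 0.4634 -0.259   0.06  ]
jig [ 0.7813 -0.1427  0.076 ]
flask [0.5385 0.4177 0.12  ]
gob [ 0.5212 -0.3988  0.165 ]
```

View pics/topcrop.png

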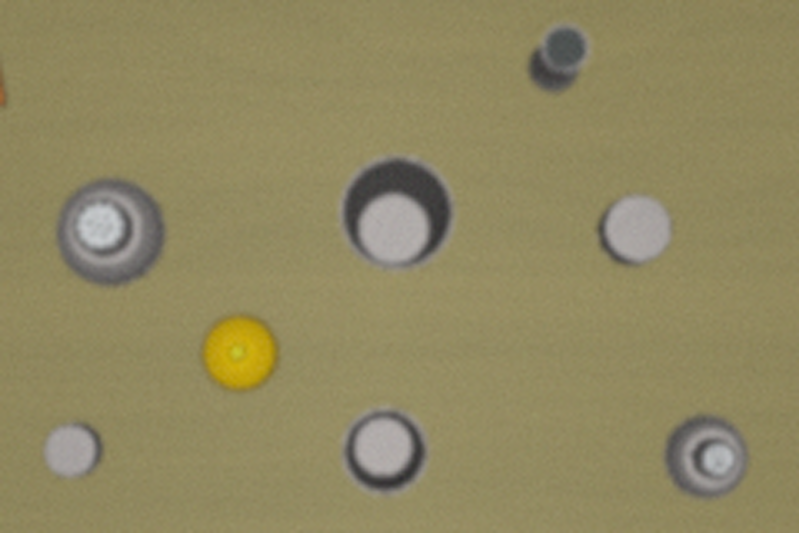

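The crop (scale 3.33, offset 205,120) puts the rim centres as follows:

| Part | Crop pixel |
|---|---|
| Large tin | (397,212) |
| Small tin | (385,450) |
| Large top rim | (110,232) |
| Small top rim | (706,456) |
| Large cap top | (637,229) |
| Small cap top | (71,449) |

I'll refine these with both cameras and start moving with a yaw of -90°.

```bash
python3 - <<'E'
from h import *
d=pickle.load(open("c0.pkl","rb"));c=d["top"];s=d["scene"]
T=[("tinL",397.5,212.5,.128,.043),("tinS",385,450.5,.098,.033),("topL",110.5,232,.018,.043),("topS",706.5,456.5,.016,.033),("capL",637.5,228.5,.038,.027),("capS",71,449.5,.031,.021)]
it=[]
for n,x,y,z,rad in T:
    u=(x+.5)/3.33-.5+205;v=(y+.5)/3.33-.5+120
    p=atz(c,u,v,z);print(n,p.round(4));it.append((p,z,rad,(0,0,255)))
    if n[:3]=="top":it.append((p,.072 if n=="topL" else .06,.0165 if n=="topL" else .0105,(0,255,0)))
overlay(s,it,250,130,200,180,4 if 0 else 3.3,"pics/ov.png")
E
python3 -m pendant '[[[412,322,0],[0,0,1.3398]],[[412,322,0],[0,0,1.3398]],[[412,322,0],[0,0,1.3398]],[[412,322,0],[0,0,1.3398]],[[412,322,0],[0,0,1.3398]],[[412,322,0],[0,0,1.3398]],[[412,322,0],[0,0,1.3398]],[[412,322,0],[0,0,1.3398]],[[412,322,0],[0,0,1.3398]],[[412,322,0],[0,0,1.3398]]]' 1
```

```text
tinL [ 0.6474 -0.0112  0.128 ]
tinS [ 0.472  -0.0015  0.098 ]
topL [0.6446 0.2164 0.018 ]
topS [ 0.4622 -0.2603  0.016 ]
capL [ 0.6437 -0.2043  0.038 ]
capS [0.4719 0.2441 0.031 ]
time_s: 1.15
tcp_pos: [0.4568, 0.2167, 0.2923]
ee_rot: [[-0.002, -1.0, 0.0], [-1.0, 0.002, 0.0], [-0.0, -0.0, -1.0]]
wrist_force: [0.5, 0.9, -0.2]
gripper_width: 1.001
gripper_force: 0.0
```

View pics/ov.png

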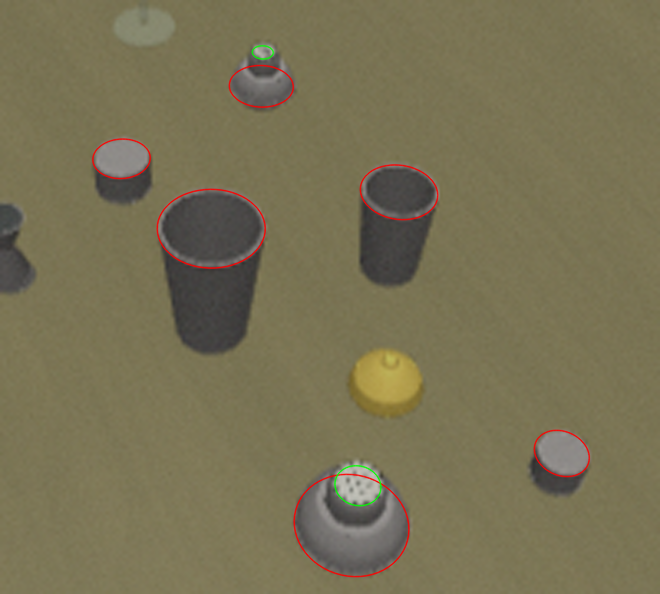

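The overlay rings sit on all six parts, within 1–2 mm. The small top goes first.

```bash
python3 -m pendant '[[[477,-5,0],[0,0,0]],[[477,-5,0],[0,0,0]],[[477,-5,0],[0,0,0]],[[477,-5,0],[0,0,0]],[[477,-5,0],[0,0,0]],[[477,-5,0],[0,0,0]],[[477,-5,0],[0,0,0]],[[477,-5,0],[0,0,0]],[[477,-5,0],[0,0,0]],[[477,-5,0],[0,0,0]]]'
python3 -m pendant '[[[0,0,0],[0,0,0]],[[0,0,0],[0,0,0]],[[0,0,0],[0,0,0]]]'
```

```text
time_s: 2.15
tcp_pos: [0.4605, -0.2615, 0.2918]
ee_rot: [[-0.003, -1.0, -0.001], [-1.0, 0.003, -0.0], [0.0, 0.001, -1.0]]
wrist_force: [0.7, 0.4, 0.1]
gripper_width: 1.001
gripper_force: 0.0
time_s: 2.45
tcp_pos: [0.461, -0.2577, 0.2921]
ee_rot: [[0.001, -1.0, -0.0], [-1.0, -0.001, 0.0], [-0.0, 0.0, -1.0]]
wrist_force: [-0.5, -1.0, -0.3]
gripper_width: 1.0
gripper_force: 0.0
```

```bash
python3 -m pendant '[[[1,0,50],[0,0,0]],[[1,0,100],[0,0,0]],[[1,0,130],[0,0,0]],[[1,0,150],[0,0,0]],[[1,0,165],[0,0,0]],[[1,0,175],[0,0,0]],[[1,0,180],[0,0,0]],[[1,0,180],[0,0,0]],[[1,0,180],[0,0,0]]]'
python3 -m pendant '[[[0,0,0],[0,0,0]],[[0,0,0],[0,0,0]],[[0,0,0],[0,0,0]],[[0,0,0],[0,0,0]],[[0,0,0],[0,0,0]],[[0,0,0],[0,0,0]],[[0,0,0],[0,0,0]],[[0,0,0],[0,0,0]],[[0,0,0],[0,0,0]],[[0,0,0],[0,0,0]]]' 0.15
python3 -m pendant '[[[0,0,0],[0,0,0]],[[0,0,0],[0,0,0]],[[0,0,0],[0,0,0]],[[0,0,0],[0,0,0]]]'
```

```text
time_s: 3.35
tcp_pos: [0.4617, -0.2593, 0.1131]
ee_rot: [[0.001, -1.0, 0.002], [-1.0, -0.001, -0.001], [0.001, -0.002, -1.0]]
wrist_force: [-0.4, 1.0, -0.2]
gripper_width: 1.002
gripper_force: 0.0
time_s: 4.35
tcp_pos: [0.4611, -0.2594, 0.1122]
ee_rot: [[0.0, -1.0, -0.0], [-1.0, -0.0, 0.0], [-0.0, 0.0, -1.0]]
wrist_force: [-0.0, -0.1, 0.3]
gripper_width: 0.35
gripper_force: 30.0
time_s: 4.75
tcp_pos: [0.4611, -0.2594, 0.1122]
ee_rot: [[0.0, -1.0, -0.0], [-1.0, -0.0, 0.0], [-0.0, 0.0, -1.0]]
wrist_force: [-1.0, -0.1, -0.1]
gripper_width: 0.354
gripper_force: 30.0
```

```bash
python3 -m pendant '[[[0,0,-20],[0,0,0]],[[0,0,-50],[0,0,0]],[[0,0,-90],[0,0,0]],[[0,0,-130],[0,0,0]],[[0,0,-130],[0,0,0]]]'
python3 -m pendant '[[[-30,0,0],[0,0,0]],[[-70,-5,0],[0,0,0]],[[-115,-11,0],[0,0,0]],[[-160,-11,0],[0,0,0]],[[-200,-11,0],[0,0,0]],[[-230,-11,0],[0,0,0]],[[-250,-11,0],[0,0,0]],[[-259,-11,0],[0,0,0]],[[-259,-11,0],[0,0,0]],[[-259,-11,0],[0,0,0]]]'
python3 -m pendant '[[[0,0,0],[0,0,0]],[[0,0,0],[0,0,0]],[[0,0,0],[0,0,0]]]'
python3 - <<'E'
from station import r
from h import *
c=r.capture("scene");w=r.capture("top")
a=cv2.resize(c["frame"][120:250,300:460,::-1],None,fx=2.5,fy=2.5,interpolation=cv2.INTER_CUBIC)
b=cv2.resize(r.capture("wrist")["frame"][:,:,::-1],(400,250))
cv2.imwrite("pics/s1.png",np.vstack([a,b]))
E
```

```text
time_s: 5.25
tcp_pos: [0.4639, -0.2605, 0.2484]
ee_rot: [[0.001, -1.0, 0.012], [-1.0, -0.002, -0.005], [0.005, -0.012, -1.0]]
wrist_force: [0.4, -0.2, -1.2]
gripper_width: 0.354
gripper_force: 30.0
time_s: 6.25
tcp_pos: [0.4719, -0.0009, 0.2419]
ee_rot: [[-0.0, -1.0, -0.001], [-1.0, 0.0, -0.0], [0.0, 0.001, -1.0]]
wrist_force: [0.6, -0.9, -1.7]
gripper_width: 0.356
gripper_force: 30.0
time_s: 6.55
tcp_pos: [0.472, -0.0011, 0.2422]
ee_rot: [[-0.001, -1.0, -0.0], [-1.0, 0.001, -0.0], [0.0, 0.0, -1.0]]
wrist_force: [-0.3, -0.8, 0.6]
gripper_width: 0.356
gripper_force: 30.0
```

View pics/s1.png

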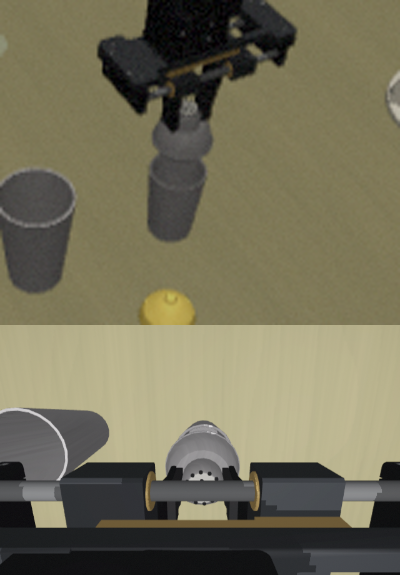

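The picture shows the small top held level in the fingers, above the small tin. I'll lower it slowly.

```bash
python3 -m pendant '[[[0,0,10],[0,0,0]],[[0,0,20],[0,0,0]],[[0,0,27],[0,0,0]],[[0,0,32],[0,0,0]],[[0,0,35],[0,0,0]],[[0,0,38],[0,0,0]],[[0,0,40],[0,0,0]],[[0,0,42],[0,0,0]],[[0,0,42],[0,0,0]]]'
python3 -m pendant '[[[0,0,1],[0,0,0]],[[0,0,2],[0,0,0]],[[0,0,3],[0,0,0]],[[0,0,3],[0,0,0]]]'
```

```text
time_s: 7.6
tcp_pos: [0.472, -0.0005, 0.2001]
ee_rot: [[0.0, -1.0, -0.0], [-1.0, -0.0, 0.0], [-0.0, 0.0, -1.0]]
wrist_force: [0.2, -0.1, -0.3]
gripper_width: 0.353
gripper_force: 30.0
time_s: 8.0
tcp_pos: [0.472, -0.0004, 0.1971]
ee_rot: [[0.0, -1.0, -0.0], [-1.0, -0.0, -0.0], [0.0, 0.0, -1.0]]
wrist_force: [-0.3, 1.2, -1.1]
gripper_width: 0.354
gripper_force: 30.0
```

```bash
python3 -m pendant '[[[0,0,0.5],[0,0,0]],[[0,0,1],[0,0,0]],[[0,0,1],[0,0,0]],[[0,0,1],[0,0,0]]]'
python3 -m pendant '[[[0,0,0.5],[0,0,0]],[[0,0,1],[0,0,0]],[[0,0,1],[0,0,0]],[[0,0,1],[0,0,0]]]'
```

```text
time_s: 8.4
tcp_pos: [0.4721, -0.0004, 0.1964]
ee_rot: [[0.0, -1.0, 0.0], [-1.0, -0.0, 0.0], [-0.0, -0.0, -1.0]]
wrist_force: [-1.2, 0.4, 0.5]
gripper_width: 0.353
gripper_force: 30.0
time_s: 8.8
tcp_pos: [0.4724, -0.0004, 0.1963]
ee_rot: [[0.001, -1.0, 0.001], [-1.0, -0.001, -0.0], [0.0, -0.001, -1.0]]
wrist_force: [-2.6, 0.8, 6.1]
gripper_width: 0.352
gripper_force: 30.0
```

Contact at 6 N with the height correct (0.196), so it is seated. I'll release and go up.

```bash
python3 -m pendant '[[[0,0,-0.5],[0,0,0]],[[0,0,-1],[0,0,0]],[[0,0,-1],[0,0,0]],[[0,0,-1],[0,0,0]],[[0,0,-1],[0,0,0]],[[0,0,-1],[0,0,0]],[[0,0,-1],[0,0,0]],[[0,0,-1],[0,0,0]]]' 0.8
python3 -m pendant '[[[0,0,-20],[0,0,0]],[[0,0,-50],[0,0,0]],[[0,0,-80],[0,0,0]],[[0,0,-80],[0,0,0]],[[0,0,-80],[0,0,0]]]'
```

```text
time_s: 9.6
tcp_pos: [0.4721, -0.0005, 0.1962]
ee_rot: [[0.0, -1.0, -0.0], [-1.0, -0.0, -0.0], [0.0, 0.0, -1.0]]
wrist_force: [0.8, -0.0, 1.2]
gripper_width: 0.795
gripper_force: 0.0
time_s: 10.1
tcp_pos: [0.472, -0.0003, 0.2767]
ee_rot: [[-0.0, -1.0, 0.001], [-1.0, 0.0, 0.001], [-0.001, -0.001, -1.0]]
wrist_force: [0.3, -0.1, -0.7]
gripper_width: 0.802
gripper_force: 0.0
```

```bash
python3 -m pendant '[[[-40,0,0],[0,0,0]],[[-90,0,0],[0,0,0]],[[-140,0,0],[0,0,0]],[[-180,0,0],[0,0,0]],[[-215,0,0],[0,0,0]],[[-235,0,0],[0,0,0]],[[-244,0,0],[0,0,0]],[[-244,0,0],[0,0,0]],[[-244,0,0],[0,0,0]],[[-244,0,0],[0,0,0]]]'
python3 - <<'E'
from station import r
from h import *
import pickle
c=r.capture("scene");w=r.capture("wrist");t=r.capture("top")
pickle.dump((c,w,t),open("c1.pkl","wb"))
a=cv2.resize(c["frame"][150:240,330:430,::-1],None,fx=4,fy=4,interpolation=cv2.INTER_CUBIC)
cv2.imwrite("pics/s2.png",np.vstack([a,cv2.resize(t["frame"][220:290,270:370,::-1],(400,280),interpolation=cv2.INTER_CUBIC)[:230]]))
E
```

```text
time_s: 11.1
tcp_pos: [0.472, 0.2423, 0.2763]
ee_rot: [[-0.001, -1.0, -0.0], [-1.0, 0.001, -0.0], [0.0, 0.0, -1.0]]
wrist_force: [0.0, -0.8, -0.1]
gripper_width: 0.797
gripper_force: 0.0
```

View pics/s2.png

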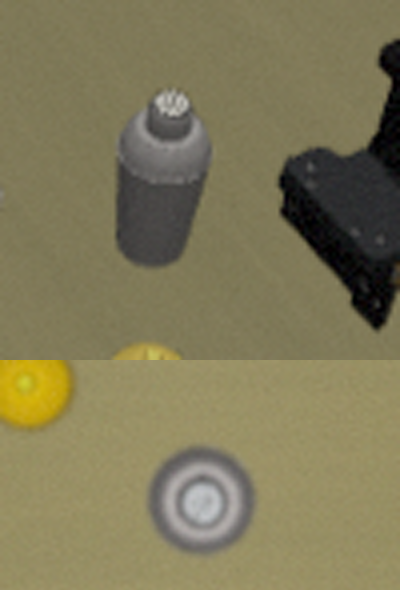

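The small top sits flush and level on the tin. Now the small cap.

```bash
python3 -m pendant '[[[-1.5,0,50],[0,0,0]],[[-1.5,0,100],[0,0,0]],[[-1.5,0,140],[0,0,0]],[[-1.5,0,165],[0,0,0]],[[-1.5,0,182],[0,0,0]],[[-1.5,0,192],[0,0,0]],[[-1.5,0,197],[0,0,0]],[[-1.5,0,197],[0,0,0]],[[-1.5,0,197],[0,0,0]]]'
python3 -m pendant '[[[0,0,0],[0,0,0]],[[0,0,0],[0,0,0]],[[0,0,0],[0,0,0]],[[0,0,0],[0,0,0]],[[0,0,0],[0,0,0]],[[0,0,0],[0,0,0]],[[0,0,0],[0,0,0]],[[0,0,0],[0,0,0]],[[0,0,0],[0,0,0]]]' 0.3
```

```text
time_s: 12.15
tcp_pos: [0.4725, 0.2454, 0.0802]
ee_rot: [[0.0, -1.0, 0.002], [-1.0, -0.0, 0.001], [-0.001, -0.002, -1.0]]
wrist_force: [0.0, 0.4, -0.3]
gripper_width: 0.799
gripper_force: 0.0
time_s: 13.05
tcp_pos: [0.472, 0.2451, 0.0795]
ee_rot: [[0.0, -1.0, 0.0], [-1.0, -0.0, 0.0], [-0.0, -0.0, -1.0]]
wrist_force: [-1.1, -0.6, 3.6]
gripper_width: 0.476
gripper_force: 30.0
```

```bash
python3 -m pendant '[[[0,0,-20],[0,0,0]],[[0,0,-50],[0,0,0]],[[0,0,-95],[0,0,0]],[[0,0,-135],[0,0,0]],[[0,0,-155],[0,0,0]],[[0,0,-165],[0,0,0]],[[0,0,-165],[0,0,0]]]'
python3 -m pendant '[[[30,0,0],[0,0,0]],[[75,0,0],[0,0,0]],[[120,0,0],[0,0,0]],[[165,0,0],[0,0,0]],[[200,0,0],[0,0,0]],[[225,0,0],[0,0,0]],[[240,0,0],[0,0,0]],[[245,0,0],[0,0,0]],[[245,0,0],[0,0,0]],[[245,0,0],[0,0,0]]]'
python3 -m pendant '[[[0,0,4],[0,0,0]],[[0,0,8],[0,0,0]],[[0,0,12],[0,0,0]],[[0,0,15],[0,0,0]],[[0,0,18],[0,0,0]],[[0,0,18],[0,0,0]],[[0,0,18],[0,0,0]]]'
```

```text
time_s: 13.75
tcp_pos: [0.4722, 0.2452, 0.2449]
ee_rot: [[0.0, -1.0, 0.001], [-1.0, -0.0, 0.002], [-0.002, -0.001, -1.0]]
wrist_force: [-0.6, -0.3, -0.5]
gripper_width: 0.479
gripper_force: 30.0
time_s: 14.75
tcp_pos: [0.4719, 0.0005, 0.2435]
ee_rot: [[0.001, -1.0, -0.001], [-1.0, -0.001, -0.0], [0.0, 0.001, -1.0]]
wrist_force: [0.3, -0.8, -0.2]
gripper_width: 0.479
gripper_force: 30.0
time_s: 15.45
tcp_pos: [0.4721, 0.0001, 0.2263]
ee_rot: [[0.0, -1.0, 0.0], [-1.0, -0.0, -0.0], [0.0, -0.0, -1.0]]
wrist_force: [-0.5, 0.2, 0.4]
gripper_width: 0.476
gripper_force: 30.0
```

```bash
python3 -m pendant '[[[0,0,2],[0,0,0]],[[0,0,4],[0,0,0]],[[0,0,6],[0,0,0]],[[0,0,8],[0,0,0]],[[0,0,8],[0,0,0]]]'
python3 -m pendant '[[[0,0,2],[0,0,0]],[[0,0,4],[0,0,0]],[[0,0,6],[0,0,0]],[[0,0,8],[0,0,0]],[[0,0,8],[0,0,0]]]'
```

```text
time_s: 15.95
tcp_pos: [0.4719, 0.0, 0.2179]
ee_rot: [[0.0, -1.0, -0.001], [-1.0, -0.0, -0.0], [0.0, 0.001, -1.0]]
wrist_force: [0.2, 0.3, 0.1]
gripper_width: 0.478
gripper_force: 30.0
time_s: 16.45
tcp_pos: [0.4719, 0.0, 0.2099]
ee_rot: [[0.0, -1.0, -0.001], [-1.0, -0.0, -0.0], [0.0, 0.001, -1.0]]
wrist_force: [-0.2, -0.2, 0.2]
gripper_width: 0.482
gripper_force: 30.0
```

```bash
python3 -m pendant '[[[0,0,2],[0,0,0]],[[0,0,4],[0,0,0]],[[0,0,6],[0,0,0]],[[0,0,6],[0,0,0]]]'
python3 -m pendant '[[[0,0,1],[0,0,0]],[[0,0,2],[0,0,0]],[[0,0,2],[0,0,0]],[[0,0,2],[0,0,0]]]'
```

```text
time_s: 16.85
tcp_pos: [0.4719, 0.0, 0.2039]
ee_rot: [[0.0, -1.0, -0.001], [-1.0, -0.0, -0.0], [0.0, 0.001, -1.0]]
wrist_force: [0.8, 0.0, -0.1]
gripper_width: 0.481
gripper_force: 30.0
time_s: 17.25
tcp_pos: [0.4722, 0.0001, 0.2026]
ee_rot: [[0.0, -1.0, 0.0], [-1.0, -0.0, 0.0], [-0.0, -0.0, -1.0]]
wrist_force: [-1.9, 0.4, 2.9]
gripper_width: 0.476
gripper_force: 30.0
```

```bash
python3 -m pendant '[[[0,0,-1],[0,0,0]],[[0,0,-1],[0,0,0]],[[0,0,-1],[0,0,0]],[[0,0,-1],[0,0,0]],[[0,0,-1],[0,0,0]],[[0,0,-1],[0,0,0]]]' 0.85
python3 -m pendant '[[[0,0,-20],[0,0,0]],[[0,0,-50],[0,0,0]],[[0,0,-80],[0,0,0]],[[0,0,-80],[0,0,0]],[[0,0,-80],[0,0,0]]]'
python3 -m pendant '[[[-30,-24,0],[0,0,0]],[[-68,-54,0],[0,0,0]],[[-105,-84,0],[0,0,0]],[[-140,-112,0],[0,0,0]],[[-170,-136,0],[0,0,0]],[[-200,-158,0],[0,0,0]],[[-216,-172,0],[0,0,0]],[[-216,-172,0],[0,0,0]],[[-216,-172,0],[0,0,0]],[[-216,-172,0],[0,0,0]]]'
python3 - <<'E'
from station import r
from h import *
c=r.capture("scene");t=r.capture("top");w=r.capture("wrist")
a=cv2.resize(c["frame"][150:240,330:430,::-1],None,fx=4,fy=4,interpolation=cv2.INTER_CUBIC)
cv2.imwrite("pics/s3.png",np.vstack([a,cv2.resize(w["frame"][:,:,::-1],(400,240))]))
print(r.sense()["tcp_pos"])
E
```

```text
time_s: 17.85
tcp_pos: [0.472, 0.0001, 0.2032]
ee_rot: [[0.0, -1.0, -0.0], [-1.0, -0.0, -0.0], [0.0, 0.0, -1.0]]
wrist_force: [-0.7, -0.0, 0.4]
gripper_width: 0.835
gripper_force: 0.0
time_s: 18.35
tcp_pos: [0.472, 0.0002, 0.2836]
ee_rot: [[-0.0, -1.0, 0.001], [-1.0, 0.0, 0.001], [-0.001, -0.001, -1.0]]
wrist_force: [-0.5, 0.3, -0.7]
gripper_width: 0.848
gripper_force: 0.0
time_s: 19.35
tcp_pos: [0.6433, 0.2153, 0.2825]
ee_rot: [[-0.0, -1.0, -0.002], [-1.0, 0.0, -0.001], [0.001, 0.002, -1.0]]
wrist_force: [-0.6, 0.4, 0.7]
gripper_width: 0.849
gripper_force: 0.0
[0.64360896 0.21528412 0.28366058]
```

View pics/s3.png

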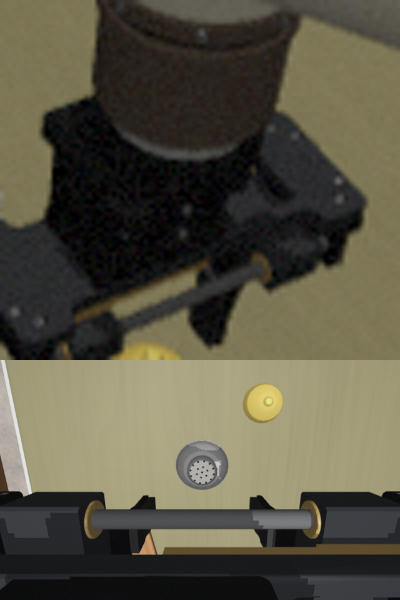

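The arm blocks the scene view, but the wrist view shows the large top centred between the fingers at (202,470). I'll go down and grasp it.

```bash
python3 -m pendant '[[[-1,-0.5,50],[0,0,0]],[[-1,-0.5,95],[0,0,0]],[[-1,-0.5,125],[0,0,0]],[[-1,-0.5,142],[0,0,0]],[[-1,-0.5,153],[0,0,0]],[[-1,-0.5,159],[0,0,0]],[[-1,-0.5,162],[0,0,0]],[[-1,-0.5,162],[0,0,0]],[[-1,-0.5,162],[0,0,0]]]'
python3 -m pendant '[[[0,0,0],[0,0,0]],[[0,0,0],[0,0,0]],[[0,0,0],[0,0,0]],[[0,0,0],[0,0,0]],[[0,0,0],[0,0,0]],[[0,0,0],[0,0,0]],[[0,0,0],[0,0,0]],[[0,0,0],[0,0,0]],[[0,0,0],[0,0,0]],[[0,0,0],[0,0,0]]]' 0.3
```

```text
time_s: 20.4
tcp_pos: [0.645, 0.2173, 0.1225]
ee_rot: [[0.0, -1.0, 0.002], [-1.0, -0.0, 0.001], [-0.001, -0.002, -1.0]]
wrist_force: [0.2, -0.0, 0.9]
gripper_width: 0.848
gripper_force: 0.0
time_s: 21.4
tcp_pos: [0.6445, 0.2171, 0.1213]
ee_rot: [[0.0, -1.0, -0.0], [-1.0, -0.0, -0.0], [0.0, 0.0, -1.0]]
wrist_force: [0.1, 0.1, 0.5]
gripper_width: 0.494
gripper_force: 30.0
```

```bash
python3 -m pendant '[[[0,0,-20],[0,0,0]],[[0,0,-50],[0,0,0]],[[0,0,-90],[0,0,0]],[[0,0,-125],[0,0,0]],[[0,0,-140],[0,0,0]],[[0,0,-145],[0,0,0]],[[0,0,-145],[0,0,0]]]'
python3 -m pendant '[[[30,0,0],[0,0,0]],[[70,-3,0],[0,0,0]],[[110,-3,0],[0,0,0]],[[150,-3,0],[0,0,0]],[[185,-3,0],[0,0,0]],[[210,-3,0],[0,0,0]],[[223,-3,0],[0,0,0]],[[228,-3,0],[0,0,0]],[[228,-3,0],[0,0,0]],[[228,-3,0],[0,0,0]]]'
python3 -m pendant '[[[0,0,0],[0,0,0]],[[0,0,0],[0,0,0]],[[0,0,0],[0,0,0]]]'
python3 - <<'E'
from station import r
from h import *
c=r.capture("scene")
cv2.imwrite("pics/s4.png",cv2.resize(c["frame"][110:270,250:450,::-1],None,fx=3,fy=3,interpolation=cv2.INTER_CUBIC))
E
```

```text
time_s: 22.1
tcp_pos: [0.6443, 0.2171, 0.2661]
ee_rot: [[-0.0, -1.0, -0.0], [-1.0, 0.0, 0.0], [-0.0, 0.0, -1.0]]
wrist_force: [0.6, 0.1, -1.4]
gripper_width: 0.492
gripper_force: 30.0
time_s: 23.1
tcp_pos: [0.6476, -0.0098, 0.2658]
ee_rot: [[0.001, -1.0, -0.001], [-1.0, -0.001, 0.0], [-0.0, 0.001, -1.0]]
wrist_force: [1.1, 0.5, -0.9]
gripper_width: 0.493
gripper_force: 30.0
time_s: 23.4
tcp_pos: [0.6476, -0.0102, 0.2663]
ee_rot: [[0.001, -1.0, 0.0], [-1.0, -0.001, 0.0], [-0.0, -0.0, -1.0]]
wrist_force: [0.6, -0.7, -1.0]
gripper_width: 0.495
gripper_force: 30.0
```

View pics/s4.png

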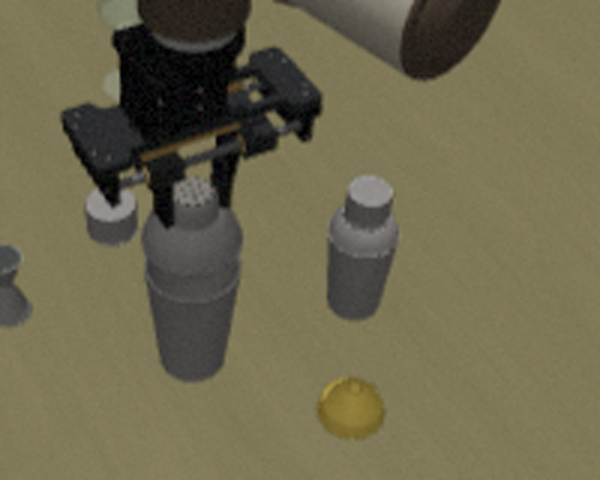

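The small shaker is complete at (360,245), and the large top hangs level over its tin at (193,250). I'll lower it.

```bash
python3 -m pendant '[[[0.5,0,6],[0,0,0]],[[0.5,0,12],[0,0,0]],[[0.5,0,17],[0,0,0]],[[0.5,0,21],[0,0,0]],[[0.5,0,25],[0,0,0]],[[0.5,0,28],[0,0,0]],[[0.5,0,30],[0,0,0]],[[0.5,0,30],[0,0,0]],[[0.5,0,30],[0,0,0]]]'
python3 -m pendant '[[[0,0,1],[0,0,0]],[[0,0,2],[0,0,0]],[[0,0,2],[0,0,0]],[[0,0,2],[0,0,0]]]'
python3 -m pendant '[[[0,0,0.5],[0,0,0]],[[0,0,1],[0,0,0]],[[0,0,1],[0,0,0]],[[0,0,1],[0,0,0]]]'
```

```text
time_s: 24.35
tcp_pos: [0.6477, -0.0114, 0.2364]
ee_rot: [[0.0, -1.0, 0.0], [-1.0, -0.0, -0.0], [0.0, -0.0, -1.0]]
wrist_force: [-0.6, -0.7, -1.2]
gripper_width: 0.493
gripper_force: 30.0
time_s: 24.75
tcp_pos: [0.6476, -0.0114, 0.2343]
ee_rot: [[0.0, -1.0, 0.0], [-1.0, -0.0, -0.0], [0.0, -0.0, -1.0]]
wrist_force: [-0.6, 0.5, -1.9]
gripper_width: 0.495
gripper_force: 30.0
time_s: 25.15
tcp_pos: [0.6476, -0.0114, 0.2335]
ee_rot: [[0.0, -1.0, 0.0], [-1.0, -0.0, -0.0], [0.0, -0.0, -1.0]]
wrist_force: [-0.4, -0.0, -1.0]
gripper_width: 0.496
gripper_force: 30.0
```

```bash
python3 -m pendant '[[[0,0,0.5],[0,0,0]],[[0,0,1],[0,0,0]],[[0,0,1],[0,0,0]],[[0,0,1],[0,0,0]]]'
```

```text
time_s: 25.55
tcp_pos: [0.6477, -0.0114, 0.2335]
ee_rot: [[0.001, -1.0, 0.001], [-1.0, -0.001, -0.0], [0.0, -0.001, -1.0]]
wrist_force: [-1.5, -1.1, 6.0]
gripper_width: 0.496
gripper_force: 30.0
```

```bash
python3 -m pendant '[[[0,0,-1],[0,0,0]],[[0,0,-1],[0,0,0]],[[0,0,-1],[0,0,0]],[[0,0,-1],[0,0,0]],[[0,0,-1],[0,0,0]],[[0,0,-1],[0,0,0]],[[0,0,-1],[0,0,0]]]' 0.95
python3 -m pendant '[[[0,0,-20],[0,0,0]],[[0,0,-50],[0,0,0]],[[0,0,-70],[0,0,0]],[[0,0,-70],[0,0,0]],[[0,0,-70],[0,0,0]]]'
python3 -m pendant '[[[40,1,0],[0,0,0]],[[85,4,0],[0,0,0]],[[125,4,0],[0,0,0]],[[160,4,0],[0,0,0]],[[180,4,0],[0,0,0]],[[190,4,0],[0,0,0]],[[193,4,0],[0,0,0]],[[193,4,0],[0,0,0]],[[193,4,0],[0,0,0]]]'
python3 - <<'E'
from station import r
from h import *
c=r.capture("scene");t=r.capture("top")
cv2.imwrite("pics/s5.png",np.hstack([cv2.resize(c["frame"][140:260,260:360,::-1],None,fx=4,fy=4,interpolation=cv2.INTER_CUBIC),cv2.resize(t["frame"][140:260,280:380,::-1],None,fx=4,fy=4,interpolation=cv2.INTER_CUBIC)]))
E
```

```text
time_s: 26.25
tcp_pos: [0.6476, -0.0114, 0.2332]
ee_rot: [[0.0, -1.0, -0.0], [-1.0, -0.0, -0.0], [0.0, 0.0, -1.0]]
wrist_force: [0.1, 0.1, 0.8]
gripper_width: 0.937
gripper_force: 0.0
time_s: 26.75
tcp_pos: [0.6473, -0.0113, 0.3031]
ee_rot: [[0.0, -1.0, 0.0], [-1.0, -0.0, 0.001], [-0.001, -0.0, -1.0]]
wrist_force: [0.1, -0.2, 0.1]
gripper_width: 0.95
gripper_force: 0.0
time_s: 27.65
tcp_pos: [0.6437, -0.2033, 0.303]
ee_rot: [[0.001, -1.0, -0.0], [-1.0, -0.001, 0.0], [-0.0, 0.0, -1.0]]
wrist_force: [-0.5, -0.5, -0.6]
gripper_width: 0.95
gripper_force: 0.0
```

View pics/s5.png

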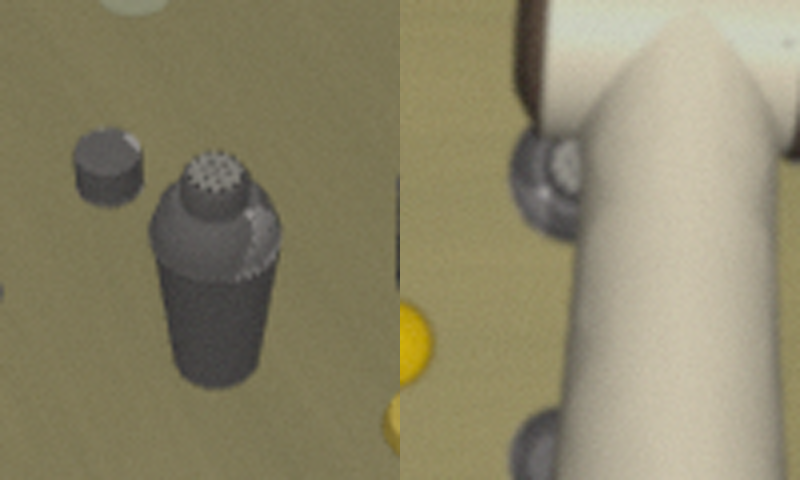

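The large top is seated flush and level. Now the large cap.

```bash
python3 -m pendant '[[[0,0,50],[0,0,0]],[[0,0,100],[0,0,0]],[[0,0,145],[0,0,0]],[[0,0,180],[0,0,0]],[[0,0,202],[0,0,0]],[[0,0,214],[0,0,0]],[[0,0,220],[0,0,0]],[[0,0,220],[0,0,0]],[[0,0,220],[0,0,0]]]'
python3 -m pendant '[[[0,0,0],[0,0,0]],[[0,0,0],[0,0,0]],[[0,0,0],[0,0,0]],[[0,0,0],[0,0,0]],[[0,0,0],[0,0,0]],[[0,0,0],[0,0,0]],[[0,0,0],[0,0,0]],[[0,0,0],[0,0,0]],[[0,0,0],[0,0,0]]]' 0.4
python3 -m pendant '[[[0,0,-20],[0,0,0]],[[0,0,-60],[0,0,0]],[[0,0,-105],[0,0,0]],[[0,0,-150],[0,0,0]],[[0,0,-180],[0,0,0]],[[0,0,-194],[0,0,0]],[[0,0,-200],[0,0,0]],[[0,0,-200],[0,0,0]],[[0,0,-200],[0,0,0]]]'
```

```text
time_s: 28.65
tcp_pos: [0.6446, -0.2044, 0.0848]
ee_rot: [[0.001, -1.0, 0.003], [-1.0, -0.001, -0.0], [0.001, -0.003, -1.0]]
wrist_force: [0.1, 0.2, 0.8]
gripper_width: 0.947
gripper_force: 0.0
time_s: 29.55
tcp_pos: [0.6437, -0.2044, 0.0835]
ee_rot: [[0.0, -1.0, 0.0], [-1.0, -0.0, -0.0], [0.0, -0.0, -1.0]]
wrist_force: [-0.8, 0.2, 3.1]
gripper_width: 0.617
gripper_force: 30.0
time_s: 30.45
tcp_pos: [0.6429, -0.2042, 0.2806]
ee_rot: [[-0.0, -1.0, -0.004], [-1.0, 0.0, 0.001], [-0.001, 0.004, -1.0]]
wrist_force: [0.2, 0.8, -0.1]
gripper_width: 0.623
gripper_force: 30.0
```

```bash
python3 -m pendant '[[[-30,0,0],[0,0,0]],[[-70,-4,0],[0,0,0]],[[-110,-4,0],[0,0,0]],[[-145,-4,0],[0,0,0]],[[-172,-4,0],[0,0,0]],[[-187,-4,0],[0,0,0]],[[-193,-4,0],[0,0,0]],[[-193,-4,0],[0,0,0]],[[-193,-4,0],[0,0,0]]]'
python3 -m pendant '[[[0,0,4],[0,0,0]],[[0,0,8],[0,0,0]],[[0,0,12],[0,0,0]],[[0,0,14],[0,0,0]],[[0,0,16],[0,0,0]],[[0,0,18],[0,0,0]],[[0,0,18],[0,0,0]],[[0,0,18],[0,0,0]]]'
python3 -m pendant '[[[0,0,2],[0,0,0]],[[0,0,4],[0,0,0]],[[0,0,6],[0,0,0]],[[0,0,6],[0,0,0]]]'
```

```text
time_s: 31.35
tcp_pos: [0.6475, -0.0124, 0.2828]
ee_rot: [[-0.001, -1.0, -0.001], [-1.0, 0.001, -0.0], [0.0, 0.001, -1.0]]
wrist_force: [-0.0, 0.3, -0.4]
gripper_width: 0.624
gripper_force: 30.0
time_s: 32.15
tcp_pos: [0.6476, -0.0113, 0.2653]
ee_rot: [[0.0, -1.0, 0.0], [-1.0, -0.0, -0.0], [0.0, -0.0, -1.0]]
wrist_force: [-0.5, 0.6, -0.6]
gripper_width: 0.621
gripper_force: 30.0
time_s: 32.55
tcp_pos: [0.6474, -0.0114, 0.2587]
ee_rot: [[0.0, -1.0, -0.001], [-1.0, -0.0, -0.0], [0.0, 0.001, -1.0]]
wrist_force: [0.2, 0.6, -0.6]
gripper_width: 0.621
gripper_force: 30.0
```

Past the bevel with no contact force, so I'll continue down.

```bash
python3 -m pendant '[[[0,0,2],[0,0,0]],[[0,0,4],[0,0,0]],[[0,0,6],[0,0,0]],[[0,0,8],[0,0,0]],[[0,0,10],[0,0,0]],[[0,0,12],[0,0,0]],[[0,0,13],[0,0,0]],[[0,0,13],[0,0,0]],[[0,0,13],[0,0,0]]]'
python3 -m pendant '[[[0,0,1],[0,0,0]],[[0,0,2],[0,0,0]],[[0,0,2],[0,0,0]],[[0,0,2],[0,0,0]]]'
python3 -m pendant '[[[0,0,0.5],[0,0,0]],[[0,0,1],[0,0,0]],[[0,0,1],[0,0,0]],[[0,0,1],[0,0,0]]]'
```

```text
time_s: 33.45
tcp_pos: [0.6476, -0.0114, 0.2463]
ee_rot: [[0.0, -1.0, 0.0], [-1.0, -0.0, -0.0], [0.0, -0.0, -1.0]]
wrist_force: [0.7, 0.3, -0.9]
gripper_width: 0.624
gripper_force: 30.0
time_s: 33.85
tcp_pos: [0.6476, -0.0114, 0.2442]
ee_rot: [[0.0, -1.0, -0.0], [-1.0, -0.0, -0.0], [0.0, 0.0, -1.0]]
wrist_force: [-0.3, 0.0, -0.6]
gripper_width: 0.618
gripper_force: 30.0
time_s: 34.25
tcp_pos: [0.6476, -0.0114, 0.2437]
ee_rot: [[0.0, -1.0, 0.001], [-1.0, -0.0, -0.0], [0.0, -0.001, -1.0]]
wrist_force: [-0.6, 0.4, 2.1]
gripper_width: 0.62
gripper_force: 30.0
```

```bash
python3 -m pendant '[[[0,0,-0.5],[0,0,0]],[[0,0,-0.5],[0,0,0]],[[0,0,-0.5],[0,0,0]],[[0,0,-0.5],[0,0,0]],[[0,0,-0.5],[0,0,0]],[[0,0,-0.5],[0,0,0]]]' 0.95
python3 -m pendant '[[[0,0,-20],[0,0,0]],[[0,0,-50],[0,0,0]],[[0,0,-75],[0,0,0]],[[0,0,-75],[0,0,0]],[[0,0,-75],[0,0,0]]]'
python3 -m pendant '[[[40,30,0],[0,0,0]],[[85,60,0],[0,0,0]],[[125,90,0],[0,0,0]],[[165,110,0],[0,0,0]],[[200,120,0],[0,0,0]],[[230,130,0],[0,0,0]],[[250,130,0],[0,0,0]],[[250,130,0],[0,0,0]],[[250,130,0],[0,0,0]]]'
python3 - <<'E'
from station import r
from h import *
c=r.capture("scene");t=r.capture("top")
cv2.imwrite("pics/s6.png",np.hstack([cv2.resize(c["frame"][130:280,250:400,::-1],None,fx=2.66,fy=2.66,interpolation=cv2.INTER_CUBIC),cv2.resize(t["frame"][140:290,260:410,::-1],None,fx=2.66,fy=2.66,interpolation=cv2.INTER_CUBIC)]))
E
```

```text
time_s: 34.85
tcp_pos: [0.6476, -0.0114, 0.2437]
ee_rot: [[0.0, -1.0, -0.0], [-1.0, -0.0, -0.0], [0.0, 0.0, -1.0]]
wrist_force: [-0.2, -0.0, 0.0]
gripper_width: 0.942
gripper_force: 0.0
time_s: 35.35
tcp_pos: [0.6475, -0.0113, 0.3191]
ee_rot: [[-0.0, -1.0, 0.001], [-1.0, 0.0, 0.001], [-0.001, -0.001, -1.0]]
wrist_force: [0.3, 0.2, -0.3]
gripper_width: 0.951
gripper_force: 0.0
time_s: 36.25
tcp_pos: [0.5171, -0.2614, 0.3173]
ee_rot: [[-0.001, -1.0, -0.002], [-1.0, 0.001, 0.001], [-0.001, 0.002, -1.0]]
wrist_force: [0.6, 0.9, 0.3]
gripper_width: 0.948
gripper_force: 0.0
```

View pics/s6.png

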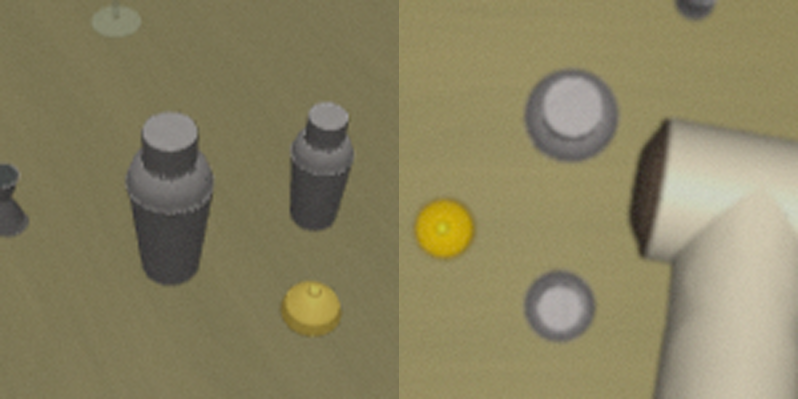

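Both shakers are assembled, upright and level at (170,200) and (322,165), and the bystanders in view are unmoved. I'll hand the job in.

```bash
python3 -c "
from station import r
print(r.finish_job())"
```

```text
the job is handed in; nothing more can be done
None
```

I put both shakers together where their tins stood, strainer tops and caps fully down with the gripper clear, and handed the job in at about 36 s; the judge's result was not shown.

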